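# Lock the bread slicer's hinge pin with its R-clip

## Task

The hinge pin of the bread slicer on the canteen counter is missing its retaining clip. Take the R-clip by its red grip out of the blue stand, push its straight leg down through the cross hole of the pin and on until the bow springs over the pin and the clip sits fully home, then let go. Go gently, feeling for the hole (how far the pin stands out varies) without ramming the clip against the slicer, and leave the plates, baskets, cutlery and shaker where they stand.

Things in the scene. Friction and masses are not known exactly. Their poses are not given: they have to be found in the camera images.
- clip: R-clip of 5 mm brass-coloured wire, 65 g, red grip on top, upright in the blue stand (0.7 mm play, leans up to 3 degrees). Origin: point of the straight leg where the pin's axis passes when home; z up the leg, x from the leg towards the bow, y square to the clip's plane (along the pin when fitted). May be fitted with the bow on either side of the pin. A 16 mm collar on the leg meets the pin top about 1 mm beyond home: a hard stop
- clip_grip (a point): centre of the clip's red plastic grip, a block 32 mm (clip's x) by 16 mm (y) by 28 mm (z); 3 mm from the straight leg towards the bow and 54 mm above the clip's origin; same axes as clip. Below the grip the wires are bare
- clip_tip (a point): flat, square-cut tip of the clip's straight leg, 47.5 mm below the clip's origin; same axes. In the stand it rests at the bottom of its hole
- bow (a joint): opening angle of the clip's sprung bow: 0 = relaxed against its stop (in the stand, and again after springing over the pin), about 0.25 rad as its inward hump (15 mm below the clip's origin, end flared, 33 mm below) passes the pin's widest part. Between 28 and 12 mm before home the push rises to 10 to 15 N, then it snaps over and the force falls away
- stand: fixed blue plastic block, 42 mm high, spanning x -22 to 38 and y -20 to 20 mm, that holds the clip upright. Origin on the counter under the clip's straight leg; x towards the bow, z up. The leg stands in a hole 6.4 mm wide, 28 mm deep, the bow's end in a slot 14 mm deep: lift straight up at least 35 mm
- slicer: fixed bread guillotine: beech board x -170 to 30, y -60 to 310 mm, 25 mm thick; two steel bracket ears 105 mm high at x -34 to -26 and -72 to -64 mm, y within 22 mm; blade arm and black handle at x -65 to -33 mm, y up to 420 mm, top 101 mm. Origin on the counter straight below pin_in; x along the level hinge pin towards its free end, z up
- pin_in (a point): fixed point on the hinge pin's axis, 85 mm above the counter, axes as slicer: where the pin's cross hole is when the pin is pushed fully in. The pin (steel, 24 mm thick, along x, tight in its bore: 15 N to shift, does not turn) stands out farther by an amount that is not measured: the upright hole lies 0 to 28 mm from here along +x, the pin's free end 16 mm beyond the hole
- pin_in_top (a point): fixed point on the pin's upper side, 12 mm above pin_in, same axes. The cross hole goes right through the pin and is 8 mm wide along the pin (square edges) and 7 mm wide across it (mouth rounded to 10 mm, which guides the leg in)
- plates: stack of white plates, 210 mm across, 91 mm high; leave alone
- baskets: stack of peach plastic bread baskets, 200 mm across, 135 mm high; leave alone
- cutlery: steel cup, 90 mm across, 110 mm high, with cutlery standing up to 200 mm; leave alone
- shaker: glass shaker, 48 mm across, 85 mm high; leave alone
There are look-alikes about, which are no part of the job. There is more than one size of the clip; the job needs the smallest.

How it is judged:
On the way, in this order (a step that is already met when the one before it is completed fails the run):
1. the clip is lifted out of the stand (z of clip in the frame of stand above 0.092 m), for 0.1 s.
2. the straight leg is in the cross hole and the pin holds the bow open (x of clip in the frame of pin_in between -0.005 and 0.033 m and y of clip in the frame of pin_in between -0.008 and 0.008 m and z of clip in the frame of pin_in below 0.03 m and value of joint bow above 0.08 rad), for 0.02 s.
At the end, for the whole second after the job is handed in: the clip is home on the hinge pin: its origin within 5 mm in height and 6 mm sideways of the pin's axis and between 5 mm before and 33 mm beyond the fully-in point along it (wherever the hole is), straight leg upright within 0.2 rad, the bow sprung back (below 0.06 rad), the clip let go and at rest (x of clip in the frame of pin_in between -0.005 and 0.033 m and y of clip in the frame of pin_in between -0.006 and 0.006 m and z of clip in the frame of pin_in between -0.005 and 0.005 m and value of joint bow below 0.06 rad and angle between the z axis of clip and the z axis of slicer, either way round below 0.2 rad and linear speed of clip below 0.02 m/s); the robot touches nothing.
It fails at once if the clip is rammed against the slicer or its pin (more than 30 N) (contact force between clip and slicer above 30 N).
It fails at once if the robot pushes on the slicer with more than 30 N (contact force between the arm and slicer above 30 N).
It fails at once if the plates, baskets, cutlery or shaker moved by more than 20 mm (distance of any of plates, baskets, cutlery, shaker from where it was at the start of the episode above 0.02 m).
It also fails if it takes over 61 s, if anything falls off the work surface, if the arm or the gripper's body presses on something with over 40 N, if the wrist force passes 120 N, or if a joint passes its speed limit or range.

## Robot

A 6-joint arm with a two-finger parallel gripper is mounted at the origin on the work surface. World frame = base frame: x ahead of the robot, y to its left, z up, the work surface at z = 0. Lengths are in m, angles in rad, forces in N, time in s.
With the tool pointing down it reaches from about 0.425 to 1.125 m from the base axis. Payload 14.9 kg.
Tool frame: the origin (TCP) lies on the mounting face of the last link; the fingertips stand 191 mm ahead of it and the grasp point (between the pads) lies 172 mm ahead of it; z points along the fingers, y is the line along which they close (so a half turn about z gives the same grasp; the last joint's range is limited). The gripper opens to 91 mm and grips with 3 to 60 N. Pads are 32 mm wide; open, the fingers measure 118 mm over their backs; the gripper's body (76 mm by 178 mm) begins 60 mm behind the grasp point.
Start: joints at [-1.267, 0.379, 1.734, -0, 1.028, -0.033], TCP at [0.231, -0.661, 0.405] pointing down, gripper open.
Joint ranges: [-2.77, 2.77], [-0.74, 2.19], [0, 2.66], [-1.06, 4.2], [0.31, 2.87], [-3.08, 3.08]. Speed limits (rad/s): [1.89, 1.89, 2.39, 3.14, 3.14, 3.14].

## Interface

Orientations are given as a 3x3 rotation matrix whose columns are the frame's x, y, z axes.
In Python, from station import bot gives the robot as it stands.
- The arm moves only by the tool send_rows, never from a script. Its arguments are lists of equal length, an entry for each row: "translation": the shift along the tool's x, y, z in m, a list of three; "rot": the turn, a rotation vector about the tool's x, y, z in degrees, a list of three; "claw": the finger opening in m, from 0 to 0.0912. A call has exactly 8 rows; each row shifts and turns the commanded pose from where the row before left it, along the tool's axes as they then stand; what a row does not reach is not made up. A row lasts 1/8 s, in which the tool goes at most 62.5 mm and 10.7 degrees, less where a joint would pass 70% of its speed; a pose out of reach is approached as far as the arm can. A call with a gripper value outside its range is refused whole. The fingers move at their own pace and stop on an object; "grip_force" is the grip in N (left out, the last holds). Time passes only in rows, so rows that do not move let the fingers close, or fill a call up. It gives the time, the measured TCP pose, the force, the opening and the grip force at its end, in the units of the state.
- bot.get_state(): the state, without advancing time (a new reading comes with each control period).
- bot.camera(name): name is "scene" or "top" or "wrist"; returns a dict with "color" (400x640x3 uint8, red, green, blue), "fov_y" (degrees; the focal length in pixels is half the picture's height over the tangent of half this angle, whatever the lens; pixels are square), "cx", "cy" (the principal point, pixels), "extrinsics" (4x4, takes a point from camera to world coordinates); the wrist camera has in their place "mount" (4x4, takes a point from camera to tool coordinates, whose origin is the TCP and whose axes are the flange's). Camera axes: x right, y up, looking along -z (the intrinsics and any distortion apply to the point x, -y, -z); pixel columns grow to the right and rows downward; lengths in m; the calibration is good to about 2 mm. A picture is of the moment at which its call begins: read the wrist's pose just before it. There is no depth.
- bot.hand_in(): hands the job in; it is judged then, once.
The state is a dict: "clock": time; "joints": joint angles; "qd": joint speeds; "joint_torque": joint torques, N m; "eef_pos": TCP position; "tool_rot": TCP orientation; "wrist_force": force on the tool from outside, world axes, zero at the start; "ft_torque": the same for the moment, N m; "gripper_width": finger opening in m; "gripper_force": force on a finger pad.
Only numpy, scipy, OpenCV 4.12 (cv2) and the standard library are available. Lean on these libraries where they do the work, as an engineer would, in place of code of your own. Each camera call takes 0.05 s, during which the arm holds its last target. There are 200 camera calls.

## Working session

There is one attempt and no reset: what is moved stays moved. The work goes in short steps, Python scripts to look and compute and a tool call to move; the robot and the scene stay as the last step left them, time stands still between calls to the robot, and variables do not carry over. Pictures are saved under pics/ and viewed, at most 10 in all, crops included, and the job is handed in when it is done.

Besides the shell and the picture viewer there is one more tool, called after ">>>" by a JSON object that holds its "name" and its "arguments". send_rows: Moves the arm, as the interface text tells. Its arguments: {"type":"object","properties":{"translation":{"type":"array"},"rot":{"type":"array"},"claw":{"type":"array"},"grip_force":{"type":"number"}},"required":["translation","rot","claw"]}

```bash
ls; mkdir -p pics
cat > h.py <<'E'
import numpy as np, cv2, json
from station import bot
def grab(n,f):
    s=bot.get_state(); c=bot.camera(n)
    if n=="wrist":
        T=np.eye(4);T[:3,:3]=np.array(s["tool_rot"]);T[:3,3]=s["eef_pos"]; E=T@np.array(c["mount"])
    else: E=np.array(c["extrinsics"])
    im=np.array(c["color"]); f_=im.shape[0]/2/np.tan(np.radians(c["fov_y"])/2)
    cv2.imwrite(f"pics/{f}.png",im[:,:,::-1]); np.savez(f"pics/{f}.npz",E=E,K=[f_,c["cx"],c["cy"]],im=im)
    return {k:v for k,v in c.items() if k!="color"}
def ray(f,u,v):
    d=np.load(f"pics/{f}.npz"); F,cx,cy=d["K"]; E=d["E"]
    r=E[:3,:3]@np.array([(u-cx)/F,-(v-cy)/F,-1.]); return E[:3,3],r/np.linalg.norm(r)
def onz(f,u,v,z):
    o,r=ray(f,u,v); return o+r*(z-o[2])/r[2]
def proj(f,P):
    d=np.load(f"pics/{f}.npz"); F,cx,cy=d["K"]; E=d["E"]
    p=E[:3,:3].T@(np.array(P)-E[:3,3]); return cx+F*p[0]/-p[2], cy-F*p[1]/-p[2]
def tri(a,b):
    (o1,r1),(o2,r2)=ray(*a),ray(*b)
    A=np.c_[r1,-r2]; t=np.linalg.lstsq(A,o2-o1,rcond=None)[0]
    p,q=o1+r1*t[0],o2+r2*t[1]; return (p+q)/2,np.linalg.norm(p-q)
E
python3 - <<'E'
from h import *
np.set_printoptions(precision=4,suppress=True)
for n in("scene","top","wrist"): print(n,grab(n,n+"0"))
print(bot.get_state())
E
```

```text
pics
scene {'fov_y': 45.239812898799514, 'cx': 320.68819242119076, 'cy': 196.45149702103996, 'extrinsics': array([[ 0.6923, -0.4917,  0.5282,  1.0951],
       [ 0.7214,  0.4892, -0.4902, -0.6625],
       [-0.0173,  0.7204,  0.6934,  0.8049],
       [ 0.    ,  0.    ,  0.    ,  1.    ]])}
top {'fov_y': 42.151897531680774, 'cx': 321.22649669255253, 'cy': 190.46402521434615, 'extrinsics': array([[-0.0196,  0.9944, -0.1036,  0.4184],
       [-0.9996, -0.0216, -0.0185, -0.1781],
       [-0.0206,  0.1031,  0.9945,  1.3997],
       [ 0.    ,  0.    ,  0.    ,  1.    ]])}
wrist {'fov_y': 58.55242793406648, 'cx': 323.58869217228334, 'cy': 204.98031194982318, 'mount': array([[ 0.0001,  0.9699,  0.2435,  0.0683],
       [ 1.    , -0.0003,  0.0009, -0.0001],
       [ 0.001 ,  0.2435, -0.9699,  0.02  ],
       [ 0.    ,  0.    ,  0.    ,  1.    ]])}
{'clock': 0.15, 'joints': array([-1.2673,  0.3793,  1.7346,  0.    ,  1.0285, -0.0333]), 'qd': array([-0.0005, -0.0008, -0.0017,  0.0024, -0.0001, -0.0003]), 'joint_torque': array([ -0.0002, -76.4108, -43.4654,   0.0651,   0.041 ,  -0.    ]), 'eef_pos': array([ 0.2313, -0.6606,  0.4043]), 'tool_rot': array([[ 0.9438,  0.3304, -0.0002],
       [ 0.3304, -0.9438,  0.0008],
       [ 0.    , -0.0008, -1.    ]]), 'wrist_force': array([0.572 , 1.0338, 0.2838]), 'ft_torque': array([-0.0549,  0.026 , -0.0026]), 'gripper_force': 0.0, 'gripper_width': 0.09156130308682131}
```

View pics/scene0.png

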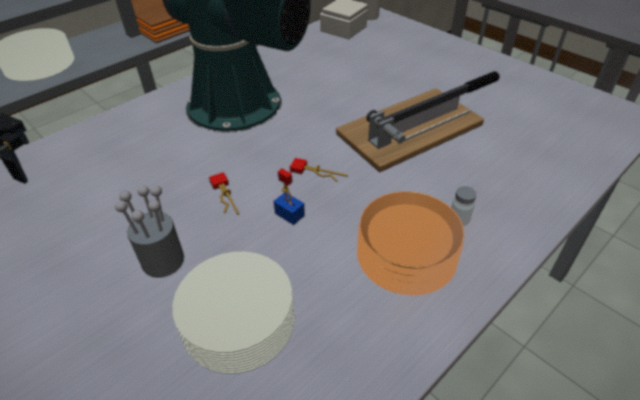

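View pics/top0.png

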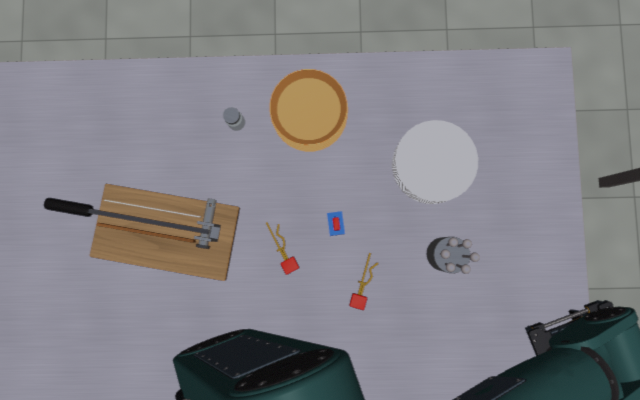

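The scene view shows three red-gripped clips: scene px (287,177), upright in the blue stand, and two lying on the counter at (219,181) and (300,165). In the top view they are at (336,223), (358,301) and (289,265). The upright one in the blue stand fits the description. The slicer is at the left of the top view, with its pin pointing image-up near (210,203). I'll confirm with an enlarged crop.

Run:
```python
from h import *
np.set_printoptions(precision=4,suppress=True)
for f in("top0","scene0"):
    im=np.load(f"pics/{f}.npz")["im"].astype(int); R,G,B=im[...,0],im[...,1],im[...,2]
    for nm,m in(("red",(R>150)&(G<60)&(B<60)),("blue",(B>110)&(R<70)&(G<110))):
        n,l,st,ce=cv2.connectedComponentsWithStats(m.astype(np.uint8))
        for i in range(1,n):
            if st[i,4]>25:
                c=cv2.minAreaRect(np.argwhere(l==i)[:,::-1].astype(np.float32)); print(f,nm,st[i],ce[i],c)
                if f=="top0": print(onz(f,*ce[i],0.042 if nm=="blue" else 0.13))
a=cv2.imread("pics/top0.png"); b=cv2.imread("pics/scene0.png")
c1=cv2.resize(a[180:290,160:260],(400,440),interpolation=cv2.INTER_CUBIC)
c2=cv2.resize(a[200:300,290:390],(400,400),interpolation=cv2.INTER_CUBIC)
c3=b[150:230,200:360]; c3=cv2.resize(c3,(320,160),interpolation=cv2.INTER_CUBIC)
c4=cv2.resize(b[90:170,330:430],(400,320),interpolation=cv2.INTER_CUBIC)
o=np.zeros((600,800,3),np.uint8); o[:440,:400]=c1; o[:280,400:]=c2[:280]; o[280:600,400:]=c4; o[440:600,:320]=c3
cv2.imwrite("pics/crop1.png",o)
```

```text
top0 red [333 218   6  12  55] [335.7818 223.4909] ((335.7900085449219, 223.52999877929688), (11.455129623413086, 4.525484085083008), 81.8698959350586)
[ 0.4687 -0.1884  0.13  ]
top0 red [281 257  18  17 172] [288.9477 265.093 ] ((289.1000061035156, 265.2000427246094), (12.074766159057617, 14.310833930969238), 63.43495178222656)
[ 0.3702 -0.0725  0.13  ]
top0 red [350 294  16  16  97] [358.    302.134] ((357.88677978515625, 301.396240234375), (14.285496711730957, 12.63716983795166), 15.945395469665527)
[ 0.2789 -0.2375  0.13  ]
top0 blue [328 212  16  23 177] [334.9887 222.9322] ((335.239990234375, 223.1799774169922), (21.637468338012695, 13.435029029846191), 81.8698959350586)
[ 0.4737 -0.1871  0.042 ]
scene0 red [291 159  15  10  96] [297.9062 163.2188] ((297.9706115722656, 163.11766052246094), (12.611852645874023, 8.973817825317383), 14.03624439239502)
scene0 red [279 169  11   7  39] [284.1795 172.2051] ((284.20001220703125, 172.10000610351562), (10.28591251373291, 3.5777084827423096), 26.56505012512207)
scene0 red [210 173  17  11 111] [217.8108 178.0721] ((218.00001525878906, 178.0), (7.589466571807861, 15.178933143615723), 71.56504821777344)
scene0 blue [274 194  29  18 236] [288.4407 203.161 ] ((288.27203369140625, 202.03367614746094), (25.697418212890625, 13.748478889465332), 30.25643539428711)
```

View pics/crop1.png

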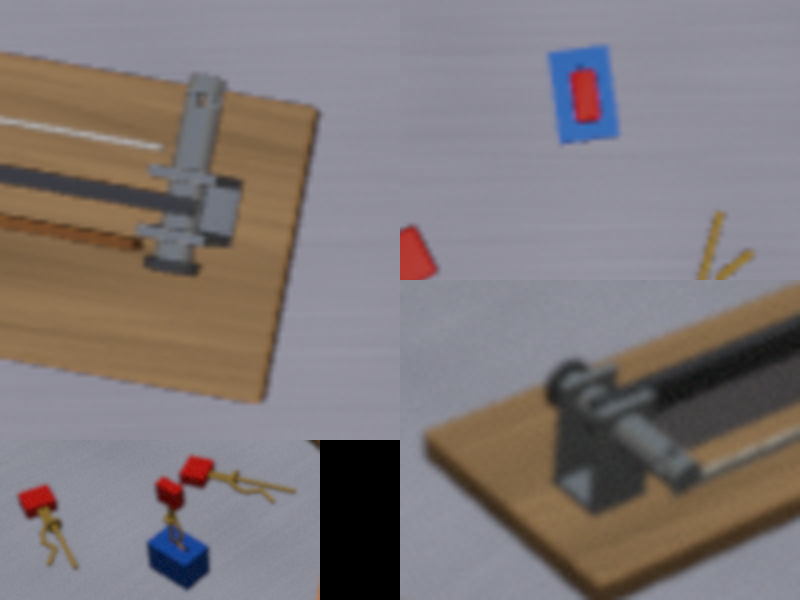

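The target is confirmed: the crop shows the upright clip in the blue stand at top px (336,223), while the other two lie flat and are not the target. The pin's cross hole shows at crop (203,98), which is top px (210.8,204.5). Next I work out positions and the first move.

Run:
```python
from h import *
np.set_printoptions(precision=4,suppress=True)
f="top0"; t=lambda u,v:(160+u/4,180+v/4)
print("hole",onz(f,*t(203,98),.097))
L=[t(191,75),t(177,163)];R=[t(224,80),t(208,175)]
for S in(L,R):
    a,b=[onz(f,*p,.085) for p in S]; d=a-b; print(a,b,np.degrees(np.arctan2(d[1],d[0])))
# board corners z=.025
for u,v in[(318,108),(265,402)]: print("corner",onz(f,*t(u,v),.025))
T=lambda u,v:(290+(u-400)/4,200+v/4)
s=[onz(f,*T(*p),.042) for p in((548,53),(607,46),(619,136),(561,144))]; print(s,np.mean(s,0))
d=s[0]-s[3]; print(np.degrees(np.arctan2(d[1],d[0])))
g=[onz(f,*T(*p),.1295) for p in((571,71),(593,68),(600,119),(577,123))]; print(g,np.mean(g,0))
d=g[0]-g[3]; print(np.degrees(np.arctan2(d[1],d[0])))
for n,p,z in(("cut",(453,255),.11),("plates",(436,160),.091),("bask",(309,106),.135),("shk",(233,117),.085)): print(n,onz(f,*p,z))
```

```text
hole [0.5244 0.1262 0.097 ]
[0.5403 0.1367 0.085 ] [0.4843 0.1455 0.085 ] -8.90272880391307
[0.5366 0.1155 0.085 ] [0.4763 0.1257 0.085 ] -9.519689287479112
corner [0.522 0.066 0.025]
corner [0.3292 0.1016 0.025 ]
[array([ 0.4995, -0.1668,  0.042 ]), array([ 0.5032, -0.2055,  0.042 ]), array([ 0.4444, -0.2119,  0.042 ]), array([ 0.44 , -0.174,  0.042])] [ 0.4718 -0.1895  0.042 ]
6.934801913510363
[array([ 0.4829, -0.1813,  0.1295]), array([ 0.4845, -0.1948,  0.1295]), array([ 0.4533, -0.1984,  0.1295]), array([ 0.4511, -0.1843,  0.1295])] [ 0.4679 -0.1897  0.1295]
5.327771190095297
cut [ 0.3864 -0.4744  0.11  ]
plates [ 0.6261 -0.4467  0.091 ]
bask [ 0.7625 -0.1282  0.135 ]
shk [0.7519 0.0715 0.085 ]
```

>>> {"name": "send_rows", "arguments": {"translation": [[0,0,-0.055],[0.0316,-0.0305,0],[0.0316,-0.0305,0],[0.0316,-0.0305,0],[0.0316,-0.0305,0],[0.0316,-0.0305,0],[0.0316,-0.0305,0],[0.0316,-0.0305,0]], "rot": [[0,0,0],[0,0,0],[0,0,0],[0,0,0],[0,0,0],[0,0,0],[0,0,0],[0,0,0]], "claw": [0.09,0.09,0.09,0.09,0.09,0.09,0.09,0.09], "grip_force": 20}}

```text
clock: 1.15
eef_pos: [0.3699, -0.3847, 0.4597]
tool_rot: [[0.944, 0.33, -0.0], [0.33, -0.944, 0.0], [-0.0, -0.0, -1.0]]
wrist_force: [0.1, -0.5, -0.5]
gripper_width: 0.0901
gripper_force: 0.0
```

>>> {"name": "send_rows", "arguments": {"translation": [[0.0316,-0.0305,0],[0.0316,-0.0305,0],[0.0316,-0.0305,0],[0.0316,-0.0305,0],[0.0316,-0.0305,0],[0,0,0.03],[0,0,0.025],[0,0,0]], "rot": [[0,0,0],[0,0,0],[0,0,0],[0,0,0],[0,0,0],[0,0,6.4],[0,0,6.4],[0,0,0]], "claw": [0.06,0.06,0.06,0.06,0.06,0.06,0.06,0.06]}}

```text
clock: 2.15
eef_pos: [0.4678, -0.1896, 0.4033]
tool_rot: [[0.993, 0.114, -0.003], [0.114, -0.993, 0.001], [-0.003, -0.002, -1.0]]
wrist_force: [-0.1, 0.0, 0.4]
gripper_width: 0.0597
gripper_force: 0.0
```

Run:
```python
from h import *
np.set_printoptions(precision=4,suppress=True)
s=bot.get_state(); print(s["clock"],s["eef_pos"],s["tool_rot"],s["joints"],s["wrist_force"])
grab("wrist","w1"); grab("scene","s1")
a=cv2.imread("pics/w1.png")
b=cv2.imread("pics/s1.png")[130:240,220:360]
o=np.zeros((600,640,3),np.uint8); o[:400]=a; o[400:,:254]=cv2.resize(b,(254,200),interpolation=cv2.INTER_CUBIC)
cv2.imwrite("pics/v1.png",o)
```

```text
2.15 [ 0.4678 -0.1896  0.4033] [[ 0.9935  0.114  -0.003 ]
 [ 0.114  -0.9935  0.0014]
 [-0.0028 -0.0017 -1.    ]] [-0.4313  0.07    2.1245 -0.      0.9504  1.0253] [-0.0823  0.0317  0.3751]
```

View pics/v1.png

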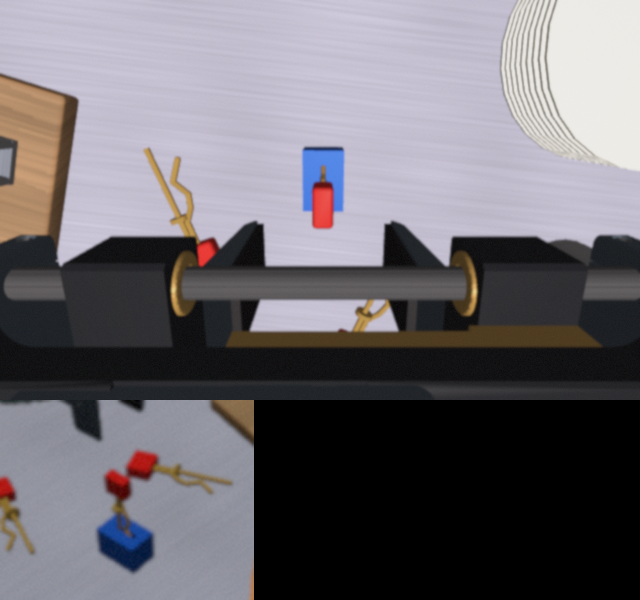

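The wrist view shows the red grip at px (323,205), aligned with the tool. The bow wire sticks out at (323,172), so the bow points along +x and the leg is on the -x side. Now I refine the grip's position.

Run:
```python
from h import *
np.set_printoptions(precision=4,suppress=True)
im=np.load("pics/w1.npz")["im"].astype(int); R,G,B=im[...,0],im[...,1],im[...,2]
m=((R>130)&(G<80)&(B<80)).astype(np.uint8)
n,l,st,ce=cv2.connectedComponentsWithStats(m)
for i in range(1,n):
    if st[i,4]>200: print(st[i],ce[i],cv2.minAreaRect(np.argwhere(l==i)[:,::-1].astype(np.float32)))
i=l[205,323]; s=st[i]; print([im[v,323].tolist() for v in range(178,232,3)])
for v in (s[1],s[1]+s[3]): print(onz("w1",323,v,.1295),onz("w1",323,v,.1015))
f="w1"
for u,v in((303,149),(343,149),(343,211),(303,211)): print("stand",onz(f,u,v,.042))
```

```text
[313 187  20  40 697] [321.7403 207.2912] ((322.5, 206.5), (39.0, 19.0), 90.0)
[197 241  18  25 322] [204.7298 252.354 ] ((205.74484252929688, 252.93795776367188), (23.584918975830078, 17.107370376586914), 85.2363510131836)
[[118, 91, 51], [128, 86, 46], [92, 18, 16], [137, 27, 25], [219, 62, 58], [234, 77, 72], [234, 78, 71], [234, 78, 72], [234, 78, 72], [234, 77, 70], [234, 78, 71], [235, 76, 70], [234, 73, 68], [234, 71, 65], [234, 69, 64], [234, 65, 60], [227, 63, 60], [188, 165, 180]]
[ 0.4848 -0.1865  0.1295] [ 0.4792 -0.187   0.1015]
[ 0.4546 -0.1899  0.1295] [ 0.4457 -0.1908  0.1015]
stand [ 0.5016 -0.1651  0.042 ]
stand [ 0.5059 -0.2028  0.042 ]
stand [ 0.4454 -0.2105  0.042 ]
stand [ 0.4409 -0.1712  0.042 ]
```

>>> {"name": "send_rows", "arguments": {"translation": [[0.0017,-0.0014,0.02],[0,0,0.02],[0,0,0.02],[0,0,0.02],[0,0,0.015],[0,0,0.01],[0,0,0.0075],[0,0,0]], "rot": [[0,0,0],[0,0,0],[0,0,0],[0,0,0],[0,0,0],[0,0,0],[0,0,0],[0,0,0]], "claw": [0.05,0.04,0.04,0.04,0.04,0.04,0.04,0.04], "grip_force": 25}}

```text
clock: 3.25
eef_pos: [0.4698, -0.1884, 0.2921]
tool_rot: [[0.994, 0.113, -0.0], [0.113, -0.994, 0.0], [-0.0, -0.0, -1.0]]
wrist_force: [0.0, 0.6, -0.1]
gripper_width: 0.0402
gripper_force: 0.0
```

>>> {"name": "send_rows", "arguments": {"translation": [[0,0,0],[0,0,0],[0,0,0],[0,0,0],[0,0,0],[0,0,0],[0,0,0],[0,0,0]], "rot": [[0,0,0],[0,0,0],[0,0,0],[0,0,0],[0,0,0],[0,0,0],[0,0,0],[0,0,0]], "claw": [0.03,0.025,0.02,0.015,0.01,0.005,0,0], "grip_force": 40}}

```text
clock: 4.25
eef_pos: [0.4699, -0.1884, 0.2923]
tool_rot: [[0.994, 0.113, 0.0], [0.113, -0.994, -0.0], [0.0, 0.0, -1.0]]
wrist_force: [-0.7, -0.3, 2.2]
gripper_width: 0.0158
gripper_force: 40.0
```

>>> {"name": "send_rows", "arguments": {"translation": [[0,0,-0.01],[0,0,-0.015],[0,0,-0.02],[0,0,-0.025],[0,0,-0.025],[0,0,-0.025],[0,0,0],[0,0,0]], "rot": [[0,0,0],[0,0,0],[0,0,0],[0,0,0],[0,0,0],[0,0,0],[0,0,0],[0,0,0]], "claw": [0,0,0,0,0,0,0,0]}}

```text
clock: 5.25
eef_pos: [0.4695, -0.1882, 0.412]
tool_rot: [[0.994, 0.113, -0.0], [0.113, -0.994, 0.0], [-0.0, -0.0, -1.0]]
wrist_force: [-0.1, -0.5, -0.7]
gripper_width: 0.0158
gripper_force: 40.0
```

Run:
```python
from h import *
np.set_printoptions(precision=4,suppress=True)
s=bot.get_state(); print(s["clock"],s["eef_pos"],s["tool_rot"],s["wrist_force"])
grab("wrist","w2"); grab("scene","s2")
a=cv2.imread("pics/w2.png")[100:300,200:440]
p=proj("s2",s["eef_pos"]+np.array([0,0,-.21])); print(p); x,y=map(int,p)
b=cv2.imread("pics/s2.png")[y-50:y+50,x-50:x+50]
o=np.zeros((500,800,3),np.uint8); o[:400,:480]=cv2.resize(a,(480,400),interpolation=cv2.INTER_CUBIC); o[:320,480:]=cv2.resize(b,(320,320),interpolation=cv2.INTER_CUBIC)
cv2.imwrite("pics/v2.png",o)
R=s["tool_rot"]
for d in(.2308,.2783): print(proj("w2",s["eef_pos"]+R@np.array([-.003,0,d])),proj("s2",s["eef_pos"]+R@np.array([-.003,0,d])))
```

```text
5.25 [ 0.4695 -0.1882  0.412 ] [[ 0.9936  0.1132 -0.0002]
 [ 0.1132 -0.9936  0.0001]
 [-0.0002 -0.0001 -1.    ]] [-0.1032 -0.5311 -0.7297]
(np.float64(281.3222637901661), np.float64(144.92345444579303))
(np.float64(323.9917633941547), np.float64(233.5759388886799)) (np.float64(280.99975135175725), np.float64(152.31585080942705))
(np.float64(323.9869308011633), np.float64(213.24579821425803)) (np.float64(282.6512331709296), np.float64(169.67489401189619))
```

View pics/v2.png

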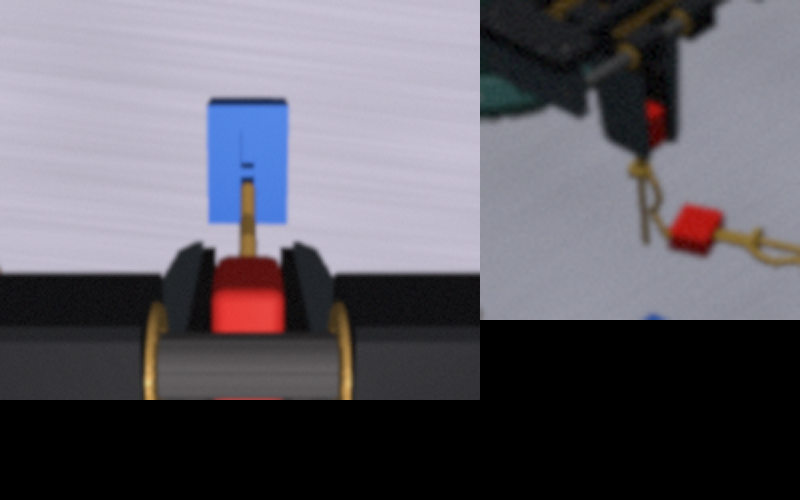

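The scene view shows the held leg tip at scene px (282.6,169.9), against a prediction of (282.7,169.7), so the clip is held upright. Next: turn, and stop 60 mm short of the hole so it can be seen.

>>> {"name": "send_rows", "arguments": {"translation": [[0.0146,-0.0497,0],[0.0146,-0.0497,0],[0.0146,-0.0497,0],[0.0146,-0.0497,0],[0.0146,-0.0497,0],[0,0,0],[0,0,0],[0,0,0]], "rot": [[0,0,0],[0,0,0],[0,0,0],[0,0,0],[0,0,0],[0,0,-10.5],[0,0,-10.5],[0,0,-10.5]], "claw": [0,0,0,0,0,0,0,0]}}

```text
clock: 6.35
eef_pos: [0.514, 0.067, 0.4113]
tool_rot: [[0.784, 0.621, -0.002], [0.621, -0.784, -0.0], [-0.001, -0.001, -1.0]]
wrist_force: [0.0, -0.4, -1.7]
gripper_width: 0.0155
gripper_force: 40.0
```

>>> {"name": "send_rows", "arguments": {"translation": [[0,0,0],[0,0,0],[0,0,0],[0,0,0],[0,0,0],[0,0,0],[0,0,0],[0,0,0]], "rot": [[0,0,-10.5],[0,0,-10.5],[0,0,-10.5],[0,0,-10.5],[0,0,0],[0,0,0],[0,0,0],[0,0,0]], "claw": [0,0,0,0,0,0,0,0]}}

```text
clock: 7.35
eef_pos: [0.5142, 0.0668, 0.4122]
tool_rot: [[0.175, 0.985, -0.0], [0.985, -0.175, 0.0], [-0.0, -0.0, -1.0]]
wrist_force: [0.2, 0.4, -1.2]
gripper_width: 0.0155
gripper_force: 40.0
```

Run:
```python
from h import *
np.set_printoptions(precision=4,suppress=True)
s=bot.get_state(); print(s["clock"],s["eef_pos"],s["tool_rot"],s["wrist_force"],s["joints"])
grab("wrist","w3"); grab("scene","s3"); grab("top","t3")
R=s["tool_rot"]; P=s["eef_pos"]
print("tip pred",proj("s3",P+R@np.array([-.003,0,.2783])),proj("s3",P+R@np.array([-.003,0,.2308])),"hole pred w",proj("w3",[.5244,.1262,.097]))
a=cv2.imread("pics/w3.png")[60:280,200:460]
x,y=map(int,proj("s3",P+R@np.array([0,0,.23])))
b=cv2.imread("pics/s3.png")[y-50:y+50,x-50:x+50]; print(x,y)
o=np.zeros((600,800,3),np.uint8); o[:440,:520]=cv2.resize(a,(520,440),interpolation=cv2.INTER_CUBIC); o[:280,520:]=cv2.resize(b,(280,280),interpolation=cv2.INTER_CUBIC)
cv2.imwrite("pics/v3.png",o)
```

```text
7.35 [0.5142 0.0668 0.4122] [[ 0.1749  0.9846 -0.0001]
 [ 0.9846 -0.1749  0.    ]
 [-0.     -0.0001 -1.    ]] [ 0.182   0.41   -1.2286] [0.0843 0.0807 2.0939 0.     0.9671 0.26  ]
tip pred (np.float64(377.33609682341654), np.float64(129.31284029036675)) (np.float64(378.6793006685857), np.float64(112.30141323569613)) hole pred w (np.float64(323.34578479434686), np.float64(126.05264638427572))
379 111
```

View pics/v3.png

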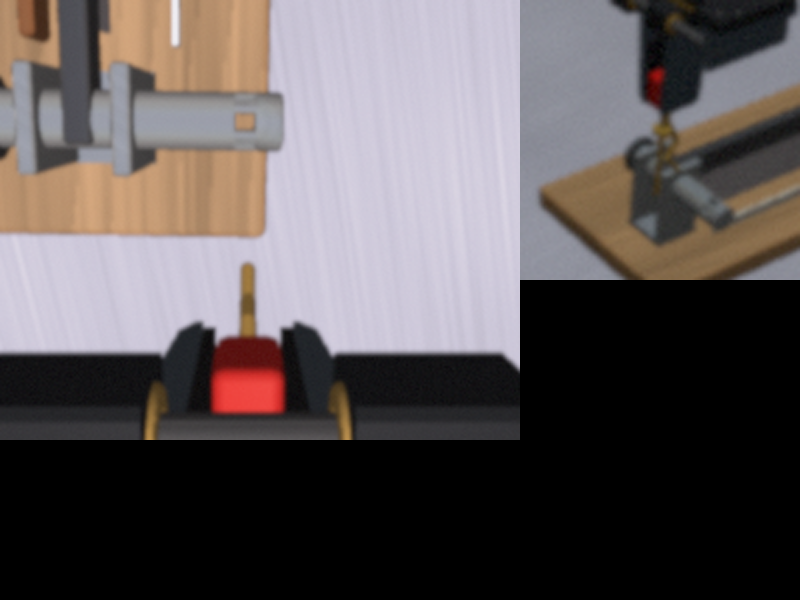

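The wrist view shows the hole at crop (244.5,122), which is wrist px (322.2,121), and the pin is square to the tool. The leg hangs clear.

Run:
```python
from h import *
np.set_printoptions(precision=4,suppress=True)
im=np.load("pics/w3.npz")["im"].astype(int)
R=np.array([[0.1749,0.9846,0],[0.9846,-.1749,0],[0,0,-1]]);P=np.array([.5142,.0668,.4122])
T=lambda p:R.T@(p-P)
for v in range(115,128): print(v,[int(im[v,u,0]-im[v,u,2]) for u in range(314,332)])
m=(im[...,0]-im[...,2]>25).astype(np.uint8); m[:,:312]=0;m[:,334:]=0;m[:108]=0;m[132:]=0
ys,xs=np.nonzero(m); u,v=xs.mean(),ys.mean(); print(u,v,xs.min(),xs.max(),ys.min(),ys.max())
for z in(.097,.085): print("hole tool",T(onz("w3",u,v,z)),onz("w3",u,v,z))
for v in(60+93/2,60+150/2): print("pin edge",T(onz("w3",325,v,.085)))
print("bow px x; tool y",T(onz("w3",324,185,.18)))
print("hole scene px pred",proj("s3",onz("w3",u,121,.097)))
```

```text
115 [-9, -8, -7, -4, 0, 0, 1, -1, -1, -2, -1, -3, -4, -6, -8, -7, -8, -6]
116 [-11, -11, -6, 6, 21, 26, 23, 20, 20, 22, 22, 21, 15, 3, -5, -8, -9, -9]
117 [-13, -13, -6, 17, 45, 54, 53, 52, 51, 52, 52, 49, 39, 15, -4, -9, -10, -11]
118 [-14, -13, -6, 23, 57, 71, 71, 70, 69, 71, 71, 68, 55, 21, -4, -11, -10, -11]
119 [-15, -13, -5, 22, 59, 73, 74, 74, 74, 75, 76, 73, 59, 23, -6, -12, -12, -14]
120 [-15, -14, -5, 23, 59, 73, 74, 73, 75, 75, 76, 73, 58, 22, -5, -12, -14, -13]
121 [-15, -14, -5, 23, 58, 73, 76, 75, 75, 75, 75, 73, 58, 20, -7, -12, -15, -14]
122 [-15, -13, -7, 21, 57, 72, 74, 73, 73, 75, 75, 72, 55, 19, -6, -11, -13, -13]
123 [-14, -14, -7, 18, 52, 66, 68, 67, 68, 69, 68, 64, 46, 14, -4, -10, -12, -11]
124 [-13, -13, -9, 9, 35, 46, 46, 47, 49, 49, 48, 45, 30, 8, -5, -8, -10, -10]
125 [-12, -11, -9, 0, 11, 16, 17, 17, 17, 17, 17, 16, 9, 1, -5, -6, -8, -8]
126 [-10, -9, -9, -7, -4, -3, -2, -2, -2, -2, -3, -4, -3, -4, -5, -6, -6, -6]
127 [-8, -7, -8, -9, -7, -9, -8, -10, -9, -9, -9, -9, -9, -7, -5, -4, -4, -5]
321.958904109589 120.43835616438356 318 326 116 124
hole tool [ 0.0647 -0.0015  0.3152] [0.5241 0.1307 0.097 ]
hole tool [ 0.0645 -0.0015  0.3272] [0.524  0.1306 0.085 ]
pin edge [0.0758 0.001  0.3272]
pin edge [0.0525 0.001  0.3272]
bow px x; tool y [0.0277 0.0001 0.2322]
hole scene px pred (np.float64(397.4601142193852), np.float64(131.96315058952752))
```

>>> {"name": "send_rows", "arguments": {"translation": [[0.017,-0.0005,0],[0.017,-0.0005,0],[0.017,-0.0005,0],[0.017,0,0],[0,0,0.01],[0,0,0.01],[0,0,0.006],[0,0,0]], "rot": [[0,0,0],[0,0,0],[0,0,0],[0,0,0],[0,0,0],[0,0,0],[0,0,0],[0,0,0]], "claw": [0,0,0,0,0,0,0,0]}}

```text
clock: 8.5
eef_pos: [0.5244, 0.1337, 0.3856]
tool_rot: [[0.174, 0.985, -0.001], [0.985, -0.174, -0.0], [-0.0, -0.001, -1.0]]
wrist_force: [-0.6, 0.3, -0.4]
gripper_width: 0.0159
gripper_force: 40.0
```

Run:
```python
from h import *
np.set_printoptions(precision=4,suppress=True)
s=bot.get_state(); print(s["clock"],s["eef_pos"],s["wrist_force"],s["gripper_width"])
grab("wrist","w4"); grab("scene","s4"); grab("top","t4")
R=s["tool_rot"]; P=s["eef_pos"]
tip=P+R@np.array([-.0035,0,.2783]); print("tip",tip,"pred",proj("s4",tip),proj("s4",P+R@np.array([-.0035,0,.2308])),"top of pin",proj("s4",[tip[0],tip[1],.097]))
x,y=map(int,proj("s4",tip))
b=cv2.imread("pics/s4.png")[y-30:y+20,x-30:x+30]; print(x-30,y-30)
a=cv2.imread("pics/w4.png")[130:290,250:400]
o=np.zeros((500,800,3),np.uint8); o[:400,:480]=cv2.resize(b,(480,400),interpolation=cv2.INTER_CUBIC); o[:320,490:790]=cv2.resize(a,(300,320),interpolation=cv2.INTER_CUBIC)
cv2.imwrite("pics/v4.png",o)
```

```text
8.5 [0.5244 0.1337 0.3856] [-0.6389  0.2591 -0.382 ] 0.015921312018643687
tip [0.5235 0.1301 0.1073] pred (np.float64(397.641923266229), np.float64(128.4887391079476)) (np.float64(399.53767714930694), np.float64(112.14224370151163)) top of pin (np.float64(397.2508829273163), np.float64(131.90069999248843))
367 98
```

View pics/v4.png

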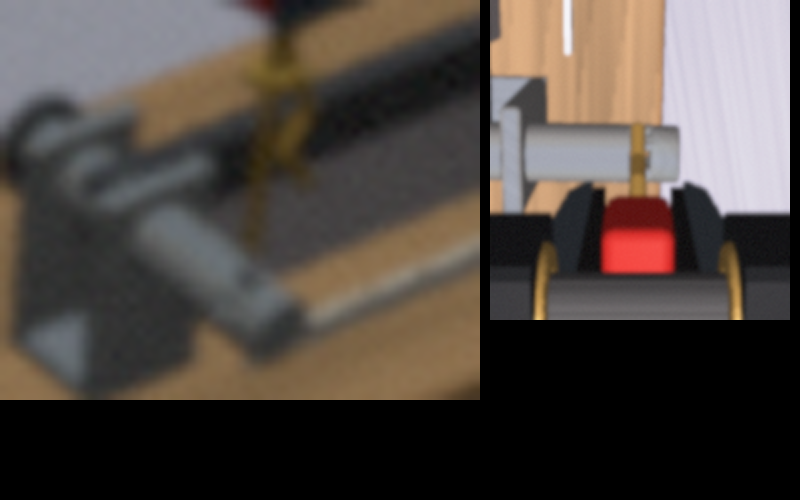

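The scene crop shows the tip about 10 mm above the pin, with the hole mark just below it near (248,272). The wrist view shows a notch of the hole to the right of the wire. I'll measure that offset.

Run:
```python
from h import *
im=np.load("pics/w4.npz")["im"].astype(int)
for v in range(190,224,2): print(v,[int(im[v,u].sum()//3) for u in range(312,340)])
s4=np.load("pics/s4.npz")["im"].astype(int)
print("scene cols 392..406")
for v in range(124,142): print(v,[int(s4[v,u].sum()//3) for u in range(388,408)])
for y in(-.004,0,.004):
  print(y,proj("w4",np.array([.5241,.1307,.097])+y*np.array([.985,-.174,0])), proj("s4",np.array([.5241,.1307,.097])+y*np.array([.985,-.174,0])))
```

```text
190 [154, 156, 155, 155, 154, 158, 161, 161, 159, 152, 147, 143, 142, 148, 151, 154, 152, 155, 157, 163, 164, 158, 148, 150, 178, 205, 213, 216]
192 [104, 106, 105, 109, 111, 112, 114, 118, 119, 120, 118, 120, 119, 121, 123, 123, 125, 126, 130, 132, 133, 129, 121, 125, 146, 162, 167, 171]
194 [103, 105, 104, 104, 105, 103, 106, 108, 110, 111, 117, 120, 119, 115, 110, 117, 132, 136, 125, 116, 107, 105, 102, 103, 102, 102, 100, 102]
196 [126, 127, 126, 125, 125, 125, 126, 124, 116, 114, 117, 120, 120, 117, 113, 125, 141, 143, 132, 128, 128, 127, 125, 124, 124, 122, 120, 119]
198 [145, 146, 146, 144, 144, 145, 144, 133, 120, 114, 118, 120, 121, 116, 110, 117, 129, 132, 135, 138, 143, 143, 142, 138, 138, 137, 135, 136]
200 [157, 158, 158, 158, 157, 157, 155, 144, 125, 115, 117, 121, 120, 116, 112, 118, 133, 143, 145, 148, 152, 152, 153, 154, 152, 150, 148, 148]
202 [165, 165, 163, 163, 164, 163, 161, 152, 130, 117, 119, 120, 121, 115, 114, 125, 145, 154, 159, 160, 163, 163, 163, 164, 165, 163, 162, 161]
204 [168, 170, 169, 169, 169, 169, 166, 154, 134, 118, 118, 120, 119, 116, 114, 130, 
[... 2664 characters left out ...]
80, 87, 79, 70, 57, 54, 53, 63, 83, 98, 96]
139 [46, 48, 55, 71, 87, 85, 77, 69, 66, 69, 73, 67, 59, 52, 51, 53, 60, 70, 80, 82]
140 [49, 48, 58, 79, 97, 101, 94, 81, 68, 65, 63, 57, 53, 51, 53, 62, 71, 79, 85, 88]
141 [50, 53, 60, 81, 96, 104, 103, 95, 82, 70, 57, 54, 51, 55, 61, 72, 80, 88, 93, 95]
-0.004 (np.float64(319.2915317470981), np.float64(209.96492357626914)) (np.float64(396.535142151662), np.float64(131.12217308417237))
0 (np.float64(324.42902292870906), np.float64(209.96554007689681)) (np.float64(397.59505324781384), np.float64(131.91378913094346))
0.004 (np.float64(329.5667082749634), np.float64(209.9661566008243)) (np.float64(398.6593202138911), np.float64(132.70865844729823))
```

Wrist image: hole edges at 319.3 and 329.6, wire centre at 323.8, so it is centred within 0.3 mm. The scene view agrees (hole at 397.5,132.3, leg at col 398). I'll descend and feel for the hole.

>>> {"name": "send_rows", "arguments": {"translation": [[0,0,0.002],[0,0,0.0015],[0,0,0.0015],[0,0,0.001],[0,0,0.001],[0,0,0.001],[0,0,0.0005],[0,0,0]], "rot": [[0,0,0],[0,0,0],[0,0,0],[0,0,0],[0,0,0],[0,0,0],[0,0,0],[0,0,0]], "claw": [0,0,0,0,0,0,0,0]}}

```text
clock: 9.65
eef_pos: [0.5246, 0.134, 0.3777]
tool_rot: [[0.174, 0.985, -0.0], [0.985, -0.174, -0.0], [-0.0, -0.0, -1.0]]
wrist_force: [0.6, 0.7, -0.5]
gripper_width: 0.0156
gripper_force: 40.0
```

>>> {"name": "send_rows", "arguments": {"translation": [[0,0,0.0005],[0,0,0.0005],[0,0,0.0005],[0,0,0.0005],[0,0,0.0005],[0,0,0.0005],[0,0,0],[0,0,0]], "rot": [[0,0,0],[0,0,0],[0,0,0],[0,0,0],[0,0,0],[0,0,0],[0,0,0],[0,0,0]], "claw": [0,0,0,0,0,0,0,0]}}

```text
clock: 10.65
eef_pos: [0.5246, 0.134, 0.3748]
tool_rot: [[0.174, 0.985, 0.0], [0.985, -0.174, 0.0], [0.0, 0.0, -1.0]]
wrist_force: [0.2, -0.3, -1.0]
gripper_width: 0.0158
gripper_force: 40.0
```

>>> {"name": "send_rows", "arguments": {"translation": [[0,0,0.0005],[0,0,0.0005],[0,0,0.0005],[0,0,0.0005],[0,0,0.0005],[0,0,0.0005],[0,0,0],[0,0,0]], "rot": [[0,0,0],[0,0,0],[0,0,0],[0,0,0],[0,0,0],[0,0,0],[0,0,0],[0,0,0]], "claw": [0,0,0,0,0,0,0,0]}}

```text
clock: 11.65
eef_pos: [0.5246, 0.134, 0.3717]
tool_rot: [[0.174, 0.985, 0.0], [0.985, -0.174, 0.0], [0.0, 0.0, -1.0]]
wrist_force: [0.1, 0.7, -0.9]
gripper_width: 0.0157
gripper_force: 40.0
```

>>> {"name": "send_rows", "arguments": {"translation": [[0,0,0.0005],[0,0,0.0005],[0,0,0.0005],[0,0,0.0005],[0,0,0.0005],[0,0,0],[0,0,0],[0,0,0]], "rot": [[0,0,0],[0,0,0],[0,0,0],[0,0,0],[0,0,0],[0,0,0],[0,0,0],[0,0,0]], "claw": [0,0,0,0,0,0,0,0]}}

```text
clock: 12.65
eef_pos: [0.5245, 0.134, 0.3692]
tool_rot: [[0.174, 0.985, -0.0], [0.985, -0.174, -0.0], [-0.0, -0.0, -1.0]]
wrist_force: [0.2, 1.1, -0.3]
gripper_width: 0.0157
gripper_force: 40.0
```

Tip is 6 mm below the pin top with no force, so it is in the hole. Continuing down to just before the bow meets the pin.

>>> {"name": "send_rows", "arguments": {"translation": [[0,0,0.0015],[0,0,0.0015],[0,0,0.0015],[0,0,0.0015],[0,0,0.0015],[0,0,0.0015],[0,0,0.001],[0,0,0]], "rot": [[0,0,0],[0,0,0],[0,0,0],[0,0,0],[0,0,0],[0,0,0],[0,0,0],[0,0,0]], "claw": [0,0,0,0,0,0,0,0]}}

```text
clock: 13.65
eef_pos: [0.5245, 0.134, 0.3591]
tool_rot: [[0.174, 0.985, -0.0], [0.985, -0.174, -0.0], [-0.0, -0.0, -1.0]]
wrist_force: [1.1, 0.1, -0.5]
gripper_width: 0.0158
gripper_force: 40.0
```

>>> {"name": "send_rows", "arguments": {"translation": [[0,0,0.0015],[0,0,0.0015],[0,0,0.0015],[0,0,0.0015],[0,0,0.0015],[0,0,0.0015],[0,0,0.001],[0,0,0]], "rot": [[0,0,0],[0,0,0],[0,0,0],[0,0,0],[0,0,0],[0,0,0],[0,0,0],[0,0,0]], "claw": [0,0,0,0,0,0,0,0]}}

```text
clock: 14.65
eef_pos: [0.5245, 0.134, 0.3491]
tool_rot: [[0.174, 0.985, -0.0], [0.985, -0.174, -0.0], [-0.0, -0.0, -1.0]]
wrist_force: [0.2, 0.6, -1.2]
gripper_width: 0.0161
gripper_force: 40.0
```

Run:
```python
from h import *
s=bot.get_state(); P=s["eef_pos"];print(s["clock"],P,s["wrist_force"],s["ft_torque"])
grab("scene","s5"); grab("wrist","w5")
x,y=map(int,proj("s5",P+[0,0,-.25])); print(x,y)
b=cv2.imread("pics/s5.png")[y-30:y+30,x-35:x+25]
a=cv2.imread("pics/w5.png")[130:290,250:400]
o=np.zeros((480,800,3),np.uint8); o[:,:480]=cv2.resize(b,(480,480),interpolation=cv2.INTER_CUBIC); o[:320,490:790]=cv2.resize(a,(300,320),interpolation=cv2.INTER_CUBIC)
cv2.imwrite("pics/v5.png",o)
```

```text
14.65 [0.52451814 0.13404309 0.34911637] [ 0.21753601  0.55065073 -1.24292743] [ 0.27900271 -0.12856948  0.05705243]
398 130
```

View pics/v5.png

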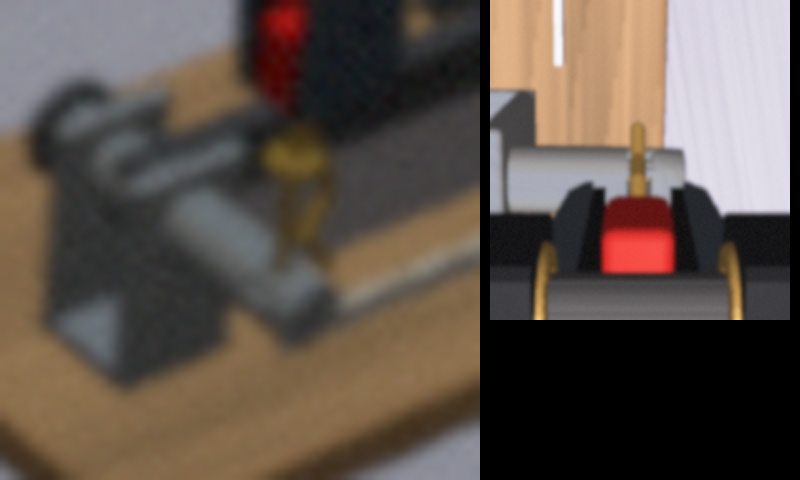

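The scene crop shows the leg entering the pin at (283,262) with the bow just behind it. Now I push the bow over.

>>> {"name": "send_rows", "arguments": {"translation": [[0,0,0.0015],[0,0,0.0015],[0,0,0.0015],[0,0,0.0015],[0,0,0.001],[0,0,0.001],[0,0,0.001],[0,0,0]], "rot": [[0,0,0],[0,0,0],[0,0,0],[0,0,0],[0,0,0],[0,0,0],[0,0,0],[0,0,0]], "claw": [0,0,0,0,0,0,0,0], "grip_force": 55}}

```text
clock: 15.75
eef_pos: [0.5245, 0.1341, 0.3401]
tool_rot: [[0.174, 0.985, -0.0], [0.985, -0.174, 0.0], [0.0, -0.0, -1.0]]
wrist_force: [1.4, 3.3, 0.8]
gripper_width: 0.0157
gripper_force: 55.0
```

>>> {"name": "send_rows", "arguments": {"translation": [[0,0,0.001],[0,0,0.001],[0,0,0.001],[0,0,0.001],[0,0,0.001],[0,0,0],[0,0,0],[0,0,0]], "rot": [[0,0,0],[0,0,0],[0,0,0],[0,0,0],[0,0,0],[0,0,0],[0,0,0],[0,0,0]], "claw": [0,0,0,0,0,0,0,0]}}

```text
clock: 16.75
eef_pos: [0.5246, 0.1341, 0.3353]
tool_rot: [[0.174, 0.985, 0.0], [0.985, -0.174, 0.0], [0.0, 0.0, -1.0]]
wrist_force: [1.7, 5.4, 1.7]
gripper_width: 0.0157
gripper_force: 55.0
```

>>> {"name": "send_rows", "arguments": {"translation": [[0,0,0.001],[0,0,0.001],[0,0,0.001],[0,0,0.001],[0,0,0.001],[0,0,0],[0,0,0],[0,0,0]], "rot": [[0,0,0],[0,0,0],[0,0,0],[0,0,0],[0,0,0],[0,0,0],[0,0,0],[0,0,0]], "claw": [0,0,0,0,0,0,0,0]}}

```text
clock: 17.75
eef_pos: [0.5244, 0.1341, 0.3298]
tool_rot: [[0.174, 0.985, -0.001], [0.985, -0.174, 0.0], [0.0, -0.001, -1.0]]
wrist_force: [1.2, 6.2, -4.0]
gripper_width: 0.0157
gripper_force: 55.0
```

>>> {"name": "send_rows", "arguments": {"translation": [[0,0,0.001],[0,0,0.001],[0,0,0.001],[0,0,0.001],[0,0,0],[0,0,0],[0,0,0],[0,0,0]], "rot": [[0,0,0],[0,0,0],[0,0,0],[0,0,0],[0,0,0],[0,0,0],[0,0,0],[0,0,0]], "claw": [0,0,0,0,0,0,0,0]}}

```text
clock: 18.75
eef_pos: [0.5243, 0.1341, 0.3257]
tool_rot: [[0.174, 0.985, -0.001], [0.985, -0.174, 0.0], [-0.0, -0.001, -1.0]]
wrist_force: [2.2, 5.0, -4.8]
gripper_width: 0.0156
gripper_force: 55.0
```

Past the hump, and the clip now pulls itself down. I'll close the rest slowly.

>>> {"name": "send_rows", "arguments": {"translation": [[0,0,0.001],[0,0,0.001],[0,0,0.001],[0,0,0.001],[0,0,0.001],[0,0,0.001],[0,0,0],[0,0,0]], "rot": [[0,0,0],[0,0,0],[0,0,0],[0,0,0],[0,0,0],[0,0,0],[0,0,0],[0,0,0]], "claw": [0,0,0,0,0,0,0,0]}}

```text
clock: 19.75
eef_pos: [0.5244, 0.134, 0.32]
tool_rot: [[0.174, 0.985, -0.001], [0.985, -0.174, -0.0], [-0.0, -0.001, -1.0]]
wrist_force: [1.4, 4.1, -3.9]
gripper_width: 0.0158
gripper_force: 55.0
```

>>> {"name": "send_rows", "arguments": {"translation": [[0,0,0.0005],[0,0,0.0005],[0,0,0.0005],[0,0,0.0005],[0,0,0.0005],[0,0,0.0005],[0,0,0],[0,0,0]], "rot": [[0,0,0],[0,0,0],[0,0,0],[0,0,0],[0,0,0],[0,0,0],[0,0,0],[0,0,0]], "claw": [0,0,0,0,0,0,0,0]}}

```text
clock: 20.75
eef_pos: [0.5245, 0.1339, 0.3172]
tool_rot: [[0.174, 0.985, -0.0], [0.985, -0.174, -0.0], [-0.0, -0.0, -1.0]]
wrist_force: [-0.5, 0.5, -0.6]
gripper_width: 0.0154
gripper_force: 55.0
```

Forces have dropped to zero, so the bow has sprung back. I'll feel gently for the collar stop.

>>> {"name": "send_rows", "arguments": {"translation": [[0,0,0.0004],[0,0,0.0004],[0,0,0.0004],[0,0,0],[0,0,0],[0,0,0],[0,0,0],[0,0,0]], "rot": [[0,0,0],[0,0,0],[0,0,0],[0,0,0],[0,0,0],[0,0,0],[0,0,0],[0,0,0]], "claw": [0,0,0,0,0,0,0,0]}}

```text
clock: 21.75
eef_pos: [0.5245, 0.134, 0.316]
tool_rot: [[0.174, 0.985, -0.0], [0.985, -0.174, -0.0], [-0.0, -0.0, -1.0]]
wrist_force: [-0.2, -0.5, -0.7]
gripper_width: 0.0161
gripper_force: 55.0
```

>>> {"name": "send_rows", "arguments": {"translation": [[0,0,0],[0,0,0],[0,0,0],[0,0,0],[0,0,0],[0,0,0],[0,0,0],[0,0,0]], "rot": [[0,0,0],[0,0,0],[0,0,0],[0,0,0],[0,0,0],[0,0,0],[0,0,0],[0,0,0]], "claw": [0.018,0.02,0.025,0.03,0.04,0.05,0.06,0.06]}}

```text
clock: 22.75
eef_pos: [0.5246, 0.134, 0.3161]
tool_rot: [[0.174, 0.985, 0.0], [0.985, -0.174, 0.0], [0.0, 0.0, -1.0]]
wrist_force: [-0.9, -0.2, -0.9]
gripper_width: 0.0596
gripper_force: 0.0
```

>>> {"name": "send_rows", "arguments": {"translation": [[0,0,-0.01],[0,0,-0.02],[0,0,-0.02],[0,0,-0.03],[0,0,-0.03],[-0.03,0,0],[-0.03,0,0],[0,0,0]], "rot": [[0,0,0],[0,0,0],[0,0,0],[0,0,0],[0,0,0],[0,0,0],[0,0,0],[0,0,0]], "claw": [0.06,0.06,0.06,0.06,0.06,0.06,0.06,0.06]}}

```text
clock: 23.75
eef_pos: [0.5138, 0.0738, 0.4268]
tool_rot: [[0.175, 0.984, 0.001], [0.984, -0.175, -0.0], [0.0, 0.001, -1.0]]
wrist_force: [0.1, 0.7, -0.6]
gripper_width: 0.0601
gripper_force: 0.0
```

Run:
```python
from h import *
s=bot.get_state(); print(s["clock"],s["eef_pos"],s["wrist_force"],s["gripper_width"])
grab("scene","s6"); grab("wrist","w6")
x,y=398,122
b=cv2.imread("pics/s6.png")[y-35:y+25,x-35:x+25]
a=cv2.imread("pics/w6.png")[40:220,240:400]
o=np.zeros((480,800,3),np.uint8); o[:,:480]=cv2.resize(b,(480,480),interpolation=cv2.INTER_CUBIC); o[:360,480:]=cv2.resize(a,(320,360),interpolation=cv2.INTER_CUBIC)
cv2.imwrite("pics/v6.png",o)
ax=np.array([.5241,.1307,.085]); xb=np.array([.1745,.985,0])
print("grip top pred s6",proj("s6",ax+.003*xb+[0,0,.068]),"centre w6 top",proj("w6",ax+.003*xb+[0,0,.068]),"origin",x-35,y-35)
im=np.load("pics/w6.npz")["im"].astype(int);m=((im[...,0]>150)&(im[...,1]<90));ys,xs=np.nonzero(m);print(xs.mean(),ys.mean(),xs.min(),xs.max(),ys.min(),ys.max())
im=np.load("pics/s6.npz")["im"].astype(int)[80:130,370:420];m=((im[...,0]>100)&(im[...,1]<60));ys,xs=np.nonzero(m);print(370+xs.mean(),80+ys.mean(),ys.min()+80,ys.max()+80,"pred c",proj("s6",ax+.003*xb+[0,0,.054]))
```

```text
23.75 [0.51380651 0.07377952 0.42678857] [ 0.13116815  0.74604619 -0.6205019 ] 0.060108038716114046
grip top pred s6 (np.float64(400.76672665938645), np.float64(112.35668910706967)) centre w6 top (np.float64(323.53429327674564), np.float64(128.09158675993802)) origin 363 87
323.40342052313883 117.96780684104628 312 334 95 141
403.03389830508473 113.03389830508475 110 116 pred c (np.float64(400.1937734360937), np.float64(117.26219619906027))
```

View pics/v6.png

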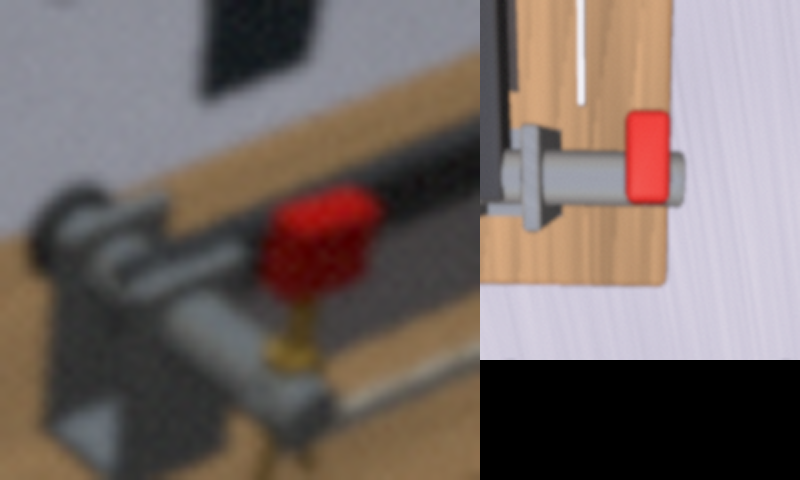

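The clip is on the pin: the collar sits at the pin top (290,352), the tip shows below the pin (270,460), and the grip leans slightly towards the bow. I'll triangulate the grip to check height and lean.

Run:
```python
from h import *
np.set_printoptions(precision=4,suppress=True)
s=bot.get_state(); print(s["clock"],s["qd"].round(4)); grab("wrist","w7"); grab("scene","s7")
# top-face corners: scene crop (origin 363,87, x8), wrist crop (origin 240,40, x2)
sc=lambda u,v:(363+u/8,87+v/8)
im=np.load("pics/w7.npz")["im"].astype(int);m=((im[...,0]>150)&(im[...,1]<110));ys,xs=np.nonzero(m);print(xs.mean(),ys.mean(),ys.min(),ys.max())
im=np.load("pics/s7.npz")["im"].astype(int)[80:130,370:420];m=((im[...,0]>130)&(im[...,1]<70));sy,sx=np.nonzero(m);print(370+sx.mean(),80+sy.mean())
p,e=tri(("w7",xs.mean(),ys.mean()),("s7",370+sx.mean(),80+sy.mean())); print("grip top",p,e)
d=p-[.5241,.1307,.085]; R=np.array([[.1745,.985],[.985,-.1745]]); print("rel to pin axis at hole: clip x,y",R@d[:2],"z",d[2]," ideal .003,0,.068")
```

```text
23.85 [ 0.0158  0.0086 -0.0044  0.0013 -0.0013  0.0014]
294.29378531073445 96.1207627118644 0 263
403.4 112.97142857142856
grip top [0.5095 0.1615 0.131 ] 0.005255225085027439
rel to pin axis at hole: clip x,y [ 0.0278 -0.0198] z 0.04604401164201917  ideal .003,0,.068
```

Run:
```python
from h import *
np.set_printoptions(precision=4,suppress=True)
im=np.load("pics/w7.npz")["im"].astype(int);m=((im[...,0]>150)&(im[...,1]<90));ys,xs=np.nonzero(m);print(xs.mean(),ys.mean(),ys.min(),ys.max())
print([im[v,323].tolist() for v in range(88,150,4)])
p,e=tri(("w7",xs.mean(),ys.mean()),("s7",403.4,112.97)); print("grip top",p,e)
R=np.array([[.1745,.985],[.985,-.1745]])
for q in (p,onz("w7",xs.mean(),ys.mean(),.153),onz("w7",323,ys.min(),.153),onz("w7",323,ys.max(),.153)):
    d=q-[.5241,.1307,.085]; print("clip x,y",R@d[:2],"z",d[2])
```

```text
323.44162436548226 118.5502538071066 96 141
[[195, 153, 116], [194, 153, 116], [185, 77, 61], [240, 68, 63], [241, 72, 66], [240, 72, 67], [241, 75, 69], [241, 78, 73], [240, 77, 72], [240, 79, 73], [241, 80, 74], [241, 81, 75], [241, 82, 76], [215, 51, 47], [160, 124, 97], [184, 145, 110]]
grip top [0.5263 0.1409 0.1487] 0.0014546111118443812
clip x,y [0.0105 0.0004] z 0.06367183633544295
clip x,y [ 0.01   -0.0001] z 0.06800000000000002
clip x,y [ 0.0249 -0.0004] z 0.06800000000000002
clip x,y [-0.0053 -0.0004] z 0.06800000000000002
```

The grip top is offset about 7 mm over 68 mm, a lean of roughly 0.1 rad. That is within the limit and matches the play in the hole. The collar is seated and the arm is clear, so I'm handing in.

```bash
python3 -c "
from station import bot
print(bot.hand_in())"
```

```text
the job is handed in; nothing more can be done
None
```

The R-clip is on the hinge pin with the bow sprung over and the gripper clear, leaning about 0.1 rad within the hole's play (limit 0.2); handed in at about 24 s of 61 s, with no verdict returned.

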